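Swap the dark shutter for the reference filter and hold it in the beam

ROBOT

A 6-joint arm with a two-finger parallel gripper is mounted at the origin on the work surface. World frame = base frame: x ahead of the robot, y to its left, z up, the work surface at z = 0. Lengths are in m, angles in rad, forces in N, time in s.
With the tool pointing down it reaches from about 0.375 to 0.9 m from the base axis. Payload 3.1 kg.
Tool frame: the origin (TCP) lies on the centre line of the jaws, within the pads' length; the fingertips stand 22 mm ahead of it and the grasp point (between the pads) lies 3 mm ahead of it; z points along the fingers, y is the line along which they close (so a half turn about z gives the same grasp; the last joint's range is limited). The gripper opens to 85 mm and grips with 20 to 120 N. Pads are 22 mm wide; open, the fingers measure 114 mm over their backs; the gripper's body (76 mm by 85 mm) begins 54 mm behind the grasp point. The pads swing forward as they close: fully open they stand 13 mm farther back than shut.
Start: joints at [-0.178, 0.527, 1.433, -0, 1.181, -0.178], TCP at [0.625, 0, 0.253] pointing down, gripper open.
Joint ranges: [-3.08, 3.08], [-0.75, 2.2], [0.22, 2.44], [-1.43, 4.57], [0, 2.65], [-2.85, 2.85]. Speed limits (rad/s): [2.79, 2.79, 3.14, 3.14, 3.14, 3.14].

INTERFACE

Orientations are given as a unit quaternion [x, y, z, w].
In Python, from station import manip, status, snapshot gives the robot as it stands (manip), with the cameras as plain functions and the readings (status).
- The arm moves only by the tool creep_tool, called after "Emit:" as name([rows], argument=value, ...), one row to a line, values as JSON. Schema: {"type":"object","properties":{"moves":{"type":"array","items":{"type":"array","items":{"type":"number"},"minItems":5,"maxItems":5},"minItems":1,"maxItems":20},"clamp_n":{"type":"number"},"only":{"type":"string"},"quiet":{"type":"boolean"},"lines":{"type":"string"}},"required":["moves"],"additionalProperties":false}. moves is a list of rows, 1 to 20 of them, each of 5 numbers: dx, dy, dz in fractions of the full range, 1 being 0.6 m, then a turn about the tool's z in shares of pi/2 rad (1.0 is pi/2 rad), then the opening from 0.0 (shut) to 1.0 (fully open); each row is the pose to reach, as a shift and turn from the pose commanded when the call began, along the tool's axes at that moment; what a row does not reach only later rows make up. A row lasts 1/10 s, in which the tool goes at most 0.05 m and 0.15 rad, less where a joint would pass 70% of its speed; a pose out of reach is approached as far as the arm can. The fingers move at their own pace and stop on an object; clamp_n is the grip in N (left out, the last holds). Time passes only in rows, so rows that do not move let the fingers close. The tool returns the time, the measured TCP pose, the force, the opening and the grip force at its end. only (a regular expression) keeps the lines of the reply that match it, lines (a string "A,B") keeps lines A to B, and quiet returns only ok. Shift and turn numbers lie between -1 and 1, and a call with a number outside is refused. Input that does not fit is refused with a message, and nothing moves.
- status.sense(): the state, without advancing time (a new reading comes with each control period).
- snapshot(name): name is "scene" or "side" or "wrist"; returns a dict with "pixels" (400x640x3 uint8, red, green, blue), "range_z" (400x640 float32, m along the optical axis (not along the pixel's ray), 0 where there is no reading), "fov_y" (degrees; the focal length in pixels is half the picture's height over the tangent of half this angle, whatever the lens; pixels are square), "cx", "cy" (the principal point, pixels), "R" (3x3) and "t" (3): a world point X has camera coordinates R X + t; the wrist camera has in their place "hand_eye" (4x4, takes a point from camera to tool coordinates, whose origin is the TCP and whose axes are the flange's). Camera axes: x right, y down, z forward; pixel columns grow to the right and rows downward; lengths in m; the calibration is good to about 2 mm. A picture is of the moment at which its call begins: read the wrist's pose just before it.
- manip.sign_off(): hands the job in; it is judged then, once.
The state is a dict: "t": time; "q": joint angles; "qd": joint speeds; "tau": joint torques, N m; "tcp_pos": TCP position; "tool_rot": TCP orientation; "force": force on the tool from outside, world axes, zero at the start; "ft_torque": the same for the moment, N m; "finger_gap": opening from 0.0 (shut) to 1.0 (fully open); "gripper_force": force on a finger pad.
Only numpy, scipy, OpenCV 4.12 (cv2) and the standard library are available. Lean on these libraries where they do the work, as an engineer would, in place of code of your own. Each camera call takes 0.05 s, during which the arm holds its last target. There are 200 camera calls.

TASK

Check the photometer's lamp: draw the black dark shutter with the red tab up out of the slot in the photometer's top, hang it by its eye on the peg of the stand and let it go there. Then take the orange filter from the blue rack, pass its framed end down through the now empty slot and finish while still holding it upright in the gripper, its white line level with the photometer's top face: there is no seat inside, so it must not be let go, nor pressed hard against the slot's sides. Leave the other two filters in the rack, and leave the amber bottle and the pipette where they are.

Things in the scene. Friction and masses are not known exactly. Their poses are not given: they have to be found in the camera images.
- photometer: White box-shaped instrument, fixed, 200 (x) x 150 (y) x 130 (z) mm, display on its -x face, grey inlays round the slot on its flat top. Origin: centre of its underside; z up. It is hollow below the slot: top plate 15 mm thick, then free depth down to a floor 115 mm below the top.
- slot (a point): Centre of the slot's mouth, at the level of the photometer's flat top face (130 mm above the table); axes as the photometer's, z up. The slot goes straight down, 10 mm wide along x and 32 mm long along y, its mouth bevelled by 2 mm.
- shutter: Dark shutter, loose, 50 g, black, 142 mm tall, stands in the slot. Upward from its origin (centre of the bottom end; z to the tab, x the thin way): blade 8 (x) x 30 (y) mm to 55; flange 20 x 46 to 63, resting on the photometer's top; ring eye; red grip tab 8 x 20 from 95 to 142, gripped across its 8 mm from above. Draw it straight up by over 55 mm. A half turn about z makes no difference.
- eye (a point): Centre of the shutter's round eye, on its axis 79 mm above its origin. The hole runs along the shutter's x, 20 mm in diameter; the ring round it is 36 mm across outside and 8 mm thick. The centre of mass lies below the eye, so that the shutter hangs with its tab up.
- stand: Fixed peg stand: dark foot 120 x 90 x 10 mm, round column 18 mm thick, 158 mm tall, plain yellow peg 8 mm in diameter. Origin: column axis, on the table; z up. The peg starts on the column's axis 150 mm above the table and points along the stand's -x, rising by 8 degrees; its rounded end is 63 mm from the column's axis and 8 mm higher than its root.
- peg (a point): Point on the peg's axis 30 mm in -x from the column's axis, 154 mm above the table. Axes as the stand's (x horizontal, from the peg's free end to the column; z up). A hung eye ends with its centre about 6 mm below the peg's axis and stays where it is let go along the peg.
- rack: Fixed blue block 80 (x) x 170 (y) x 45 mm with three pockets 10 (x) x 32 (y) mm, 30 mm deep, in a row along y, 50 mm apart, a filter standing in each. Origin: centre of its underside, z up.
- filter_orange: The filter to use, loose, 45 g, orange with a yellow window and a white line, 135 mm tall, 8 mm thick (x). Framed end 30 mm wide (y) up to 75 mm above the origin (26 mm wide for the first 6 mm), then the handle, 20 mm wide. Origin: centre of its bottom end; z to the handle. In a rack pocket, 15 mm above the table. Grip it across its 8 mm from above. A half turn about z makes no difference.
- line (a point): Centre of the orange filter at the level of its white line, 70 mm above its origin. The line must be level with the photometer's top face at the end.
- window (a point): Centre of the orange filter's 18 mm window, 47 mm above its origin.
- filter_green: Green filter, a decoy of the same shape and size as the orange one, but green and without a white line, standing in another pocket of the rack. Leave it there. Origin and axes as for the orange filter.
- filter_grey: Grey filter, a decoy of the same shape and size as the orange one, but grey and without a white line, standing in another pocket of the rack. Leave it there. Origin and axes as for the orange filter.
- bottle: Amber glass jar with a blue cap, loose, 44 mm in diameter, 90 mm tall, a bystander. Origin: centre of its underside.
- pipette: Grey hand pipette lying on the table beyond the photometer, about 220 mm long, loose, a bystander. Origin: under the middle of its body.

How it is judged:
By the outcome, as a careful person would: the job done as asked, in the order asked, and still so for the second after the job is handed in, while the arm keeps its last pose, push and grip.
It also fails if it takes over 58 s, if anything falls off the work surface, if the arm or the gripper's body presses on something with over 40 N, if the wrist force passes 120 N, or if a joint passes its speed limit or range.

## Working session

There is one attempt and no reset: what is moved stays moved. The work goes in short steps, Python scripts to look and compute and a tool call to move; the robot and the scene stay as the last step left them, time stands still between calls to the robot, and variables do not carry over. Pictures are saved under pics/ and viewed, at most 13 in all, crops included, and the job is handed in when it is done.

```bash
ls; mkdir -p pics; cat > h.py <<'E'
import numpy as np, cv2
from station import manip, status, snapshot
from scipy.spatial.transform import Rotation as Ro
def snap(n):
    s=status.sense(); c=snapshot(n)
    f=200/np.tan(np.radians(c['fov_y'])/2); c['f']=f
    if n=='wrist':
        T=np.eye(4);T[:3,:3]=Ro.from_quat(s['tool_rot']).as_matrix();T[:3,3]=s['tcp_pos']
        W=T@np.array(c['hand_eye']); c['R']=W[:3,:3].T; c['t']=-W[:3,:3].T@W[:3,3]
    c['R']=np.array(c['R']);c['t']=np.array(c['t']); return c
def cloud(c):
    v,u=np.mgrid[:400,:640]; z=c['range_z']
    P=np.stack([(u-c['cx'])/c['f']*z,(v-c['cy'])/c['f']*z,z],-1)
    return (P-c['t'])@c['R']
def ray(c,u,v):
    d=np.array([(u-c['cx'])/c['f'],(v-c['cy'])/c['f'],1.])@c['R']; return -c['R'].T@c['t'],d
def onz(c,u,v,z):
    o,d=ray(c,u,v); return o+d*(z-o[2])/d[2]
def proj(c,X):
    p=c['R']@np.array(X)+c['t']; return np.array([c['f']*p[0]/p[2]+c['cx'],c['f']*p[1]/p[2]+c['cy']])
def save(c,n): cv2.imwrite('pics/'+n+'.png',cv2.cvtColor(np.ascontiguousarray(c['pixels']),cv2.COLOR_RGB2BGR))
E
python3 - <<'E'
from h import *
s=status.sense();print(s['tool_rot'],s['t'])
a=[]
for n in("scene","side","wrist"):
    c=snap(n);save(c,n+'0');print(n,c['f'],-c['R'].T@c['t'],c['R'][2])
    a.append(c['pixels'])
E
```

```text
pics
station.py
[ 7.07122956e-01  7.07089742e-01 -6.23671909e-04 -9.13109748e-04] 0.0
scene 491.2084224353625 [ 1.11090216 -0.53509004  0.98914227] [-0.4151367   0.47028318 -0.77877805]
side 426.7936879829167 [ 0.54562481 -0.738116    1.05282366] [ 0.08778794  0.61276979 -0.78537027]
wrist 350.6279702592 [0.62394488 0.07070925 0.37314833] [-0.00276129 -0.27985262 -0.960039  ]
```

```bash
ls pics
```

```text
scene0.png
side0.png
wrist0.png
```

View pics/scene0.png

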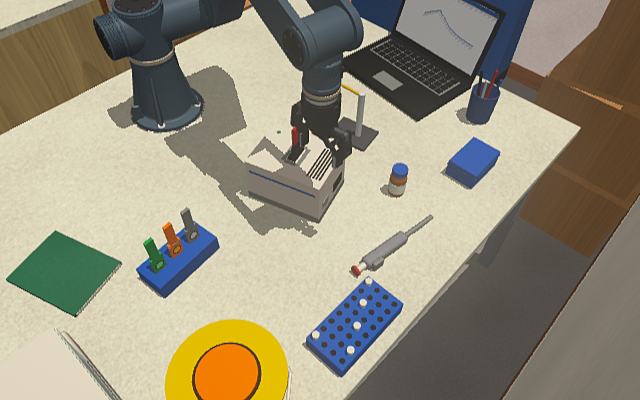

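View pics/side0.png

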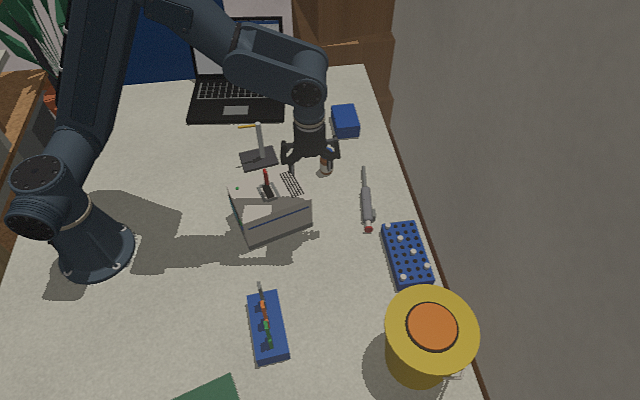

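View pics/wrist0.png

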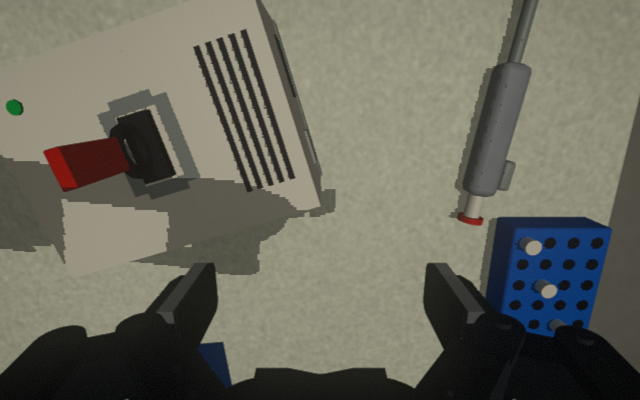

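Scene picture: shutter tab at (296,140), orange filter at (172,238) between green and grey, stand at (358,115) with its peg pointing left. In the wrist view the tab is at (85,160), with the slot inlay around (150,145).

```bash
cat > m.py <<'E'
from h import *
def rect(P): 
    (c,s,a)=cv2.minAreaRect((P[:,:2]*1000).astype(np.float32)); return np.round(c,1),np.round(s,1),round(a,1)
for n in("scene","side","wrist"):
    c=snap(n);P=cloud(c);X=c['pixels'].astype(int);r,g,b=X[...,0],X[...,1],X[...,2]
    ok=(c['range_z']>0)
    def rep(name,m,top=None):
        m=(m&ok).astype(np.uint8); k,l,st,_=cv2.connectedComponentsWithStats(m)
        for i in range(1,k):
            if st[i,4]>25:
                Q=P[l==i]; print(n,name,st[i].tolist(),'min',Q.min(0).round(3),'max',Q.max(0).round(3))
                zt=np.percentile(Q[:,2],98); T=Q[Q[:,2]>zt-.006]; print('    top',T.mean(0).round(4),len(T),rect(T))
    on=(P[...,0]>.3)&(P[...,0]<.95)&(abs(P[...,1])<.5)
    rep('red',on&(r>1.8*g)&(r>1.8*b)&(g<60)&(r>60)&(P[...,2]>.08))
    rep('orange',on&(r>1.5*g)&(g>1.3*b)&(r>90)&(P[...,2]>.04)&(P[...,2]<.3)&(P[...,1]<0))
    rep('yellow',on&(g>1.6*b)&(r>g)&(r<1.5*g)&(r>80)&(P[...,2]>.1)&(P[...,2]<.25)&(P[...,1]>0))
    rep('blue',on&(b>1.5*r)&(P[...,2]>.035)&(P[...,2]<.05))
    rep('photop',on&(r>50)&(abs(P[...,2]-.13)<.004))
    rep('foot',on&(r<110)&(abs(P[...,2]-.01)<.004)&(P[...,1]>0))
E
python3 m.py
```

```text
scene red [292, 127, 6, 19, 89] min [ 0.504 -0.006  0.171] max [0.562 0.048 0.283]
    top [0.5124 0.0336 0.2183] 19 (array([530.4,  16.8]), array([ 7.8, 77.2]), 47.7)
scene orange [162, 223, 21, 35, 306] min [ 0.451 -0.321  0.044] max [ 0.478 -0.281  0.152]
    top [ 0.4722 -0.3054  0.1481] 43 (array([ 471. , -305.3]), array([10.1, 20. ]), 4.1)
scene orange [195, 344, 63, 56, 2958] min [ 0.767 -0.479  0.193] max [ 0.871 -0.377  0.205]
    top [ 0.8191 -0.4278  0.201 ] 2873 (array([ 815.7, -424.8]), array([100.1,  90.7]), 43.4)
scene yellow [341, 84, 18, 11, 44] min [0.432 0.288 0.149] max [0.486 0.301 0.163]
    top [0.4545 0.2925 0.1588] 28 (array([458.5, 292.8]), array([52.5,  8.5]), 4.2)
scene blue [474, 154, 26, 28, 70] min [0.84  0.354 0.035] max [0.845 0.481 0.05 ]
    top [0.8427 0.4154 0.0474] 26 (array([842.5, 414.7]), array([116.9,   2.6]), 89.7)
scene blue [136, 223, 81, 68, 1738] min [ 0.424 -0.393  0.035] max [ 0.52  -0.218  0.049]
    top [ 0.4812 -0.3131  0.0442] 1464 (array([ 471.6, -305.7]), array([ 83.7, 170.5]), 5.6)
scene blue [306, 280, 97, 93, 3342] min [ 0.821
[... 3238 characters left out ...]
 0.1)
wrist blue [208, 360, 11, 16, 68] min [ 0.495 -0.236  0.035] max [ 0.504 -0.215  0.045]
    top [ 0.5008 -0.2188  0.0414] 31 (array([ 501.4, -220.6]), array([ 4.5, 11.9]), 32.3)
wrist photop [0, 0, 321, 278, 53021] min [ 0.402 -0.059  0.126] max [0.624 0.132 0.134]
    top [0.5097 0.0474 0.1302] 53021 (array([505.3,  41.5]), array([201.9, 151. ]), 17.0)
wrist photop [124, 140, 9, 20, 44] min [0.489 0.033 0.129] max [0.493 0.046 0.132]
    top [0.4909 0.0392 0.1306] 44 (array([491.1,  39.3]), array([ 2.5, 13.4]), 14.3)
wrist foot [465, 64, 33, 109, 300] min [0.775 0.001 0.006] max [0.794 0.106 0.014]
    top [0.7842 0.0556 0.0111] 277 (array([784. ,  53.6]), array([107.3,   3.2]), 80.7)
```

```bash
python3 - <<'E'
from h import *
from scipy.optimize import least_squares
PP=[]
for n in("scene","side"):
    c=snap(n);P=cloud(c);X=c['pixels'].astype(int)
    m=(c['range_z']>0)&(abs(P[...,0]-.49)<.09)&(abs(P[...,1]-.3)<.06)
    b=X[...,2];r=X[...,0];g=X[...,1]
    yel=(g>1.6*b)&(r>g)
    Q=P[m&~yel&(P[...,2]>.03)&(P[...,2]<.17)]; Q=Q[abs(Q[:,0]-np.median(Q[:,0]))<.015]
    o=-c['R'].T@c['t']
    f=least_squares(lambda p:np.hypot(Q[:,0]-p[0],Q[:,1]-p[1])-.009,Q[:,:2].mean(0)+.005*(Q[:,:2].mean(0)-o[:2]),loss='soft_l1',f_scale=.001)
    print(n,'col',len(Q),f.x.round(4),f.cost,'ztop',np.percentile(Q[:,2],98).round(4))
    Y=P[m&yel&(P[...,2]>.12)&(P[...,2]<.18)]; 
    p=f.x; k=np.polyfit(Y[:,0],Y[:,1],1); kz=np.polyfit(Y[:,0],Y[:,2],1)
    print('peg',len(Y),Y[:,0].min().round(4),Y[:,0].max().round(4),'yaw',np.degrees(np.arctan(k[0])),'y at col',np.polyval(k,p[0]),'z slope',kz[0],'z@col-.03',np.polyval(kz,p[0]-.03), 'ymid@-.04',np.polyval(k,p[0]-.04))
    T=P[m&(abs(P[...,2]-.01)<.003)&(r<110)]
    print(cv2.minAreaRect((T[:,:2]*1000).astype(np.float32)))
E
```

```text
scene col 253 [0.4944 0.3025] 0.00022574236376116504 ztop 0.1576
peg 44 0.4318 0.4868 yaw 10.058950514069595 y at col 0.30069783461748356 z slope -0.1398149845787558 z@col-.03 0.15597597545259753 ymid@-.04 0.2936023128861963
((482.11676025390625, 297.919677734375), (119.39663696289062, 91.73311614990234), 10.708312034606934)
side col 175 [0.4985 0.3049] 0.00016659563720767398 ztop 0.1584
peg 38 0.4375 0.4898 yaw 8.994709425850866 y at col 0.30101527043661214 z slope -0.13070153925421002 z@col-.03 0.15707700119147067 ymid@-.04 0.29468367894001646
((483.130126953125, 298.5530700683594), (117.76319885253906, 92.49633026123047), 10.902318954467773)
```

```bash
python3 - <<'E'
import cv2
a=cv2.imread('pics/scene0.png')[60:160,270:400];b=cv2.imread('pics/side0.png')[100:200,220:350]
import numpy as np
cv2.imwrite('pics/c1.png',cv2.resize(np.hstack([a,b]),None,fx=3,fy=3,interpolation=2))
E
```

```text
(no output)
```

View pics/c1.png

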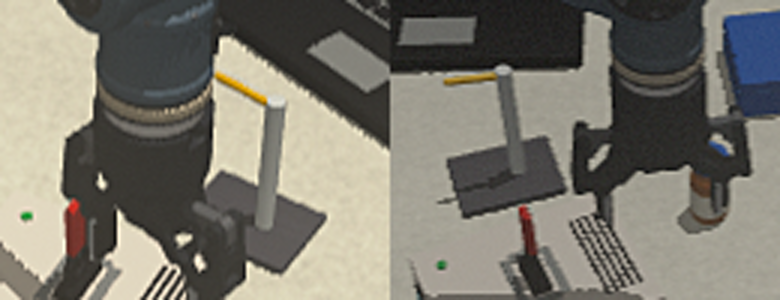

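Crop: column toward the foot's +x side, peg pointing to -x (tip at (445,82) in the side half). That agrees with the fitted yaw of about 10.5°. Now going over the tab.

Units first: shifts go in shares of 0.6 m and turns go in shares of pi/2 rad. So -0.1175 m / 0.6 = -0.1958, 0.042 m / 0.6 = 0.07, -0.295 rad / 1.5708 = -0.1878.

Emit:
creep_tool([
  [0.025, -0.0667, 0, -0.0637, 1],
  [0.05, -0.1333, 0, -0.1273, 1],
  [0.07, -0.1958, 0, -0.1878, 1],
  [0.07, -0.1958, 0, -0.1878, 1],
  [0.07, -0.1958, 0, -0.1878, 1],
  [0.07, -0.1958, 0, -0.1878, 1],
], clamp_n=40)

```text
t: 1.0
tcp_pos: [0.5093, 0.0416, 0.2539]
tool_rot: [0.596, 0.803, 0.001, 0.001]
force: [1.1, 0.7, -0.5]
finger_gap: 1.002
gripper_force: 0.0
```

```bash
python3 - <<'E'
from h import *
s=status.sense();print(Ro.from_quat(s['tool_rot']).as_matrix().round(4))
c=snap('wrist');P=cloud(c);X=c['pixels'].astype(int);r,g,b=X[...,0],X[...,1],X[...,2]
m=(r>1.8*g)&(r>1.8*b)&(r>60)&(P[...,2]>.17)&(c['range_z']>0)
T=P[m];T=T[T[:,2]>np.percentile(T[:,2],98)-.004];print(len(T),T.mean(0),cv2.minAreaRect((T[:,:2]*1000).astype(np.float32)))
E
```

```text
[[-2.901e-01  9.570e-01  3.000e-03]
 [ 9.570e-01  2.901e-01 -5.000e-04]
 [-1.400e-03  2.700e-03 -1.000e+00]]
522 [0.50568401 0.04241826 0.21698623] ((505.6490173339844, 42.08864974975586), (6.837554454803467, 19.184877395629883), 16.959455490112305)
```

To row units: 0.054 m / 0.6 = 0.09, 0.03 m / 0.6 = 0.05.

Emit:
creep_tool([
  [0, -0.0025, 0.05, 0, 1],
  [0, -0.0025, 0.09, 0, 1],
  [0, -0.0025, 0.09, 0, 1],
  [0, -0.0025, 0.09, 0, 0.4],
  [0, -0.0025, 0.09, 0, 0.2],
  [0, -0.0025, 0.09, 0, 0.1],
  [0, -0.0025, 0.09, 0, 0],
  [0, -0.0025, 0.09, 0, 0],
  [0, -0.0025, 0.09, 0, 0],
  [0, -0.0025, 0.09, 0, 0],
  [0, -0.0025, 0.09, 0, 0],
  [0, -0.0025, 0.09, 0, 0],
])

```text
t: 2.25
tcp_pos: [0.5064, 0.0416, 0.1999]
tool_rot: [0.595, 0.803, 0.0, 0.0]
force: [-0.2, 0.8, 4.8]
finger_gap: 0.087
gripper_force: 42.5
```

To row units: -0.09 m / 0.6 = -0.15, -0.08 m / 0.6 = -0.1333.

Emit:
creep_tool([
  [0, 0, -0.0333, 0, 0],
  [0, 0, -0.0667, 0, 0],
  [0, 0, -0.1, 0, 0],
  [0, 0, -0.1333, 0, 0],
  [0, 0, -0.15, 0, 0],
  [0, 0, -0.15, 0, 0],
  [0, 0, -0.15, 0, 0],
])

```text
t: 2.95
tcp_pos: [0.5055, 0.0417, 0.2885]
tool_rot: [0.596, 0.803, -0.0, -0.001]
force: [0.2, 0.1, -0.8]
finger_gap: 0.085
gripper_force: 41.7
```

```bash
python3 - <<'E'
from h import *
s=status.sense();print(s['tcp_pos'],s['force'],s['finger_gap'])
R=Ro.from_quat(s['tool_rot']).as_matrix()
for yaw in(10,10.5,11):
    a=np.radians(yaw);ex=np.array([np.cos(a),np.sin(a),0]);pk=np.array([.4955,.302,0])
    for d in(.11,.03):
        print(yaw,d,'world',pk-d*ex,'tool',(R.T@(pk-d*ex-np.array(s['tcp_pos'])*[1,1,0])).round(4))
E
```

```text
[0.50548707 0.04166035 0.28852565] [ 0.23107811  0.0581382  -0.80910819] 0.08469239016037215
10 0.11 world [0.38717115 0.2828987  0.        ] tool [ 2.652e-01 -4.310e-02  2.000e-04]
10 0.03 world [0.46595577 0.29679055 0.        ] tool [2.556e-01 3.640e-02 1.000e-04]
10.5 0.11 world [0.38734196 0.28195409 0.        ] tool [ 2.643e-01 -4.320e-02  2.000e-04]
10.5 0.03 world [0.46600235 0.29653293 0.        ] tool [2.553e-01 3.630e-02 1.000e-04]
11 0.11 world [0.38752101 0.28101101 0.        ] tool [ 2.633e-01 -4.330e-02  2.000e-04]
11 0.03 world [0.46605118 0.29627573 0.        ] tool [2.551e-01 3.630e-02 1.000e-04]
```

To row units: 0.2645 m / 0.6 = 0.4408, -0.043 m / 0.6 = -0.0717, 0.111 rad / 1.5708 = 0.0707.

Emit:
creep_tool([
  [0.075, -0.0117, 0, 0.0127, 0],
  [0.15, -0.0233, 0, 0.0255, 0],
  [0.225, -0.035, 0, 0.0446, 0],
  [0.3, -0.0467, 0, 0.0573, 0],
  [0.3667, -0.06, 0, 0.07, 0],
  [0.4408, -0.0717, 0.0333, 0.0707, 0],
  [0.4408, -0.0717, 0.0833, 0.0707, 0],
  [0.4408, -0.0717, 0.1333, 0.0707, 0],
  [0.4408, -0.0717, 0.14, 0.0707, 0],
  [0.4408, -0.0717, 0.14, 0.0707, 0],
  [0.4408, -0.0717, 0.14, 0.0707, 0],
])

```text
t: 4.05
tcp_pos: [0.3888, 0.2821, 0.2059]
tool_rot: [0.639, 0.769, 0.0, 0.0]
force: [0.6, -0.2, -0.6]
finger_gap: 0.088
gripper_force: 41.6
```

```bash
cat > m2.py <<'E'
from h import *
import sys
s=status.sense();R=Ro.from_quat(s['tool_rot']).as_matrix();print(s['tcp_pos'],np.degrees(np.arctan2(R[1,1],R[0,1])))
A=[]
for n in("scene","side","wrist"):
    c=snap(n);P=cloud(c);X=c['pixels'].astype(int);r,g,b=X[...,0],X[...,1],X[...,2]
    ok=(c['range_z']>0)&(abs(P[...,0]-.43)<.13)&(abs(P[...,1]-.29)<.05)
    Y=P[ok&(g>1.6*b)&(r>g)&(P[...,2]>.13)&(P[...,2]<.19)]
    if len(Y)>10:
        k=np.polyfit(Y[:,0],Y[:,1],1);kz=np.polyfit(Y[:,0],Y[:,2],1)
        print(n,'peg',len(Y),Y[:,0].min(),Y[:,0].max(),'yaw',np.degrees(np.arctan(k[0])),'y@.45',np.polyval(k,.45),'z@.45',np.polyval(kz,.45))
    Q=P[ok&(r>1.8*g)&(r>1.8*b)&(r>60)&(P[...,2]>.15)]
    if len(Q):print(n,'tab',len(Q),Q.mean(0),Q.min(0),Q.max(0))
    D=P[ok&(r<60)&(P[...,2]<.185)&(P[...,2]>.07)&(abs(P[...,0]-s['tcp_pos'][0])<.03)]
    if len(D):print(n,'black',len(D),D.mean(0),D.min(0),D.max(0))
    p=proj(c,np.array(s['tcp_pos'])-[0,0,.04]);print(p)
    u,v=int(np.clip(p[0],65,574)),int(np.clip(p[1],65,334))
    A.append(cv2.resize(c['pixels'] if n=='wrist' else c['pixels'][v-65:v+65,u-65:u+65],(400 if n=='wrist' else 200,250 if n=='wrist' else 200)))
I=np.zeros((250,800,3),np.uint8)
I[:200,:200]=A[0];I[:200,200:400]=A[1];I[:,400:]=A[2]
cv2.imwrite('pics/%s.png'%sys.argv[1],I[...,::-1])
E
python3 m2.py d1
```

```text
[0.38880689 0.28213765 0.20587865] 10.50169346725178
scene peg 44 0.4326231633331058 0.4854236769756927 yaw 10.333011467290143 y@.45 0.2926226611513897 z@.45 0.15815125280944675
scene tab 22 [0.39037853 0.27290753 0.20454361] [0.38529428 0.26977789 0.17979256] [0.39548748 0.27921261 0.22297745]
scene black 155 [0.39266925 0.27747325 0.13159233] [0.37654304 0.25624562 0.08252071] [0.40256363 0.30657494 0.18262498]
[326.9047209   76.68479506]
side peg 39 0.43760220691721524 0.48981517851249545 yaw 8.554135514777622 y@.45 0.29331068376604885 z@.45 0.15942198231317756
side tab 30 [0.39348975 0.27711991 0.2102719 ] [0.38785939 0.27061047 0.18199773] [0.39714428 0.28928827 0.22569771]
side black 84 [0.39378336 0.2722047  0.14100886] [0.38243076 0.25576237 0.08528222] [0.40380922 0.30819256 0.17750263]
[221.7961056  129.20096161]
wrist peg 1465 0.43109775275353496 0.4873413605600129 yaw 10.549074672089118 y@.45 0.296265462313054 z@.45 0.15912881650194782
wrist tab 1615 [0.38758174 0.28582155 0.21579107] [0.38295789 0.27228921 0.17797813] [0.3932682  0.2930747  0.22520445]
wrist black 1967 [0.38613017 0.29391534 0.14848805] [0.37482286 0.27238714 0.08347303] [0.39916344 0.30682778 0.18473407]
[321.1185485  250.37346019]
```

View pics/d1.png

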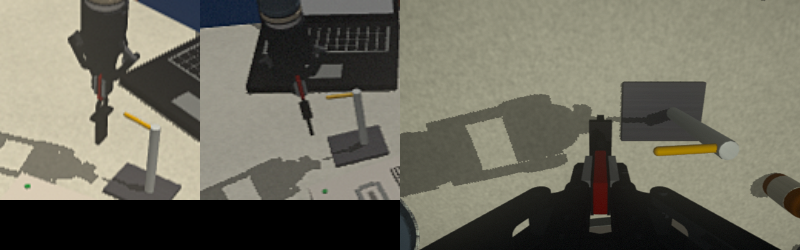

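Picture: shutter hangs straight in the gripper, peg ahead of it and aligned (wrist part: peg at (655–715,150), blade at (600,130)). Threading it on.

To row units: 0.0765 m / 0.6 = 0.1275, 0.03 m / 0.6 = 0.05.

Emit:
creep_tool([
  [0.0012, 0.025, 0.0033, 0, 0],
  [0.0012, 0.05, 0.0033, 0, 0],
  [0.0012, 0.07, 0.0033, 0, 0],
  [0.0012, 0.0917, 0.0058, 0, 0],
  [0.0012, 0.11, 0.0083, 0, 0],
  [0.0012, 0.1275, 0.01, 0, 0],
  [0.0012, 0.1275, 0.01, 0, 0],
  [0.0012, 0.1275, 0.01, 0, 0],
  [0.0012, 0.1275, 0.01, 0, 0],
])

```text
t: 5.1
tcp_pos: [0.4623, 0.2967, 0.1991]
tool_rot: [0.639, 0.769, -0.001, -0.0]
force: [-0.5, 0.4, -1.0]
finger_gap: 0.089
gripper_force: 41.6
```

```bash
python3 m2.py d2
```

```text
[0.46227457 0.29668122 0.19909552] 10.552165882595036
scene peg 44 0.43337720223427695 0.48682079745237006 yaw 9.66311105968138 y@.45 0.2927639231091149 z@.45 0.15796391953383548
scene tab 28 [0.46368127 0.287383   0.19487416] [0.46040198 0.28393675 0.1725265 ] [0.46763063 0.29400913 0.21535851]
scene black 182 [0.46669323 0.2886586  0.12451355] [0.45380274 0.27159668 0.07728068] [0.47755774 0.3105398  0.18492876]
[350.89827073  88.28427771]
side peg 31 0.4374807313109222 0.48720240546398785 yaw 8.985883369540415 y@.45 0.2931733857112874 z@.45 0.1590955111137991
side tab 32 [0.46661701 0.29024337 0.20195313] [0.46150837 0.28344182 0.17233857] [0.47020659 0.30645535 0.22028195]
side black 90 [0.46652859 0.28560674 0.13498258] [0.45311506 0.27109908 0.07605934] [0.4808551  0.30848017 0.18464573]
[245.99489594 125.2960076 ]
wrist peg 1290 0.43142052082573235 0.48531034790564476 yaw 10.94063607393826 y@.45 0.29709784833928615 z@.45 0.16029681214995833
wrist tab 1107 [0.46138897 0.297774   0.21581966] [0.45614591 0.28704626 0.17188533] [0.46655985 0.3074405  0.21817253]
wrist black 2194 [0.45954104 0.30957764 0.14589824] [0.44749427 0.29257815 0.07092925] [0.48649148 0.32136178 0.18499053]
[321.73904444 250.7485172 ]
```

View pics/d2.png

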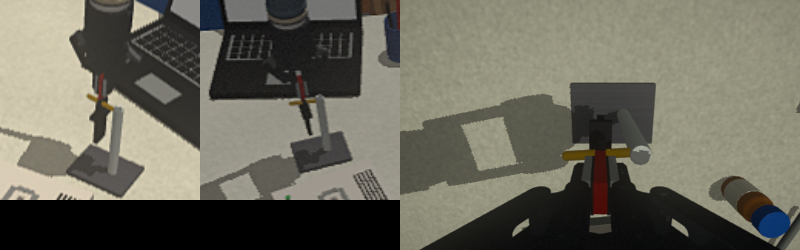

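The peg (wrist part: (562–632,154)) runs through the eye on both sides of the shutter, and there is no contact force. Lowering.

Emit:
creep_tool([
  [0, 0, 0.0033, 0, 0],
  [0, 0, 0.0067, 0, 0],
  [0, 0, 0.0083, 0, 0],
  [0, 0, 0.0083, 0, 0],
  [0, 0, 0.0083, 0, 0],
])

```text
t: 5.75
tcp_pos: [0.463, 0.2968, 0.1945]
tool_rot: [0.639, 0.769, -0.0, -0.0]
force: [-1.3, -0.0, 2.0]
finger_gap: 0.082
gripper_force: 42.3
```

Contact felt (+2 N). Releasing slowly and rising.

To row units: -0.1 m / 0.6 = -0.1667, -0.06 m / 0.6 = -0.1.

Emit:
creep_tool([
  [0, 0, 0.0083, 0, 0],
  [0, 0, 0.0092, 0, 0],
  [0, 0, 0.0092, 0, 0.12],
  [0, 0, 0.0092, 0, 0.2],
  [0, 0, 0.0092, 0, 0.3],
  [0, 0, 0.0092, 0, 0.45],
  [0, 0, 0.0092, 0, 0.45],
  [0, 0, 0.0092, 0, 0.45],
  [0, 0, -0.05, 0, 0.45],
  [0, 0, -0.1, 0, 0.6],
  [0, 0, -0.1667, 0, 1],
  [0, 0, -0.1667, 0, 1],
  [0, 0, -0.1667, 0, 1],
], clamp_n=20)

```text
t: 7.05
tcp_pos: [0.4634, 0.297, 0.2951]
tool_rot: [0.639, 0.769, 0.001, 0.001]
force: [-1.0, 0.5, -0.4]
finger_gap: 0.997
gripper_force: 0.0
```

```bash
python3 m2.py d3
```

```text
[0.46335442 0.29698928 0.29513403] 10.545129649593108
scene peg 41 0.43161616806351855 0.48643915584186065 yaw 9.67424863854014 y@.45 0.2932750621365938 z@.45 0.1576014637819106
scene tab 74 [0.46911283 0.29345961 0.19171078] [0.46206947 0.28282289 0.16262625] [0.47392299 0.30800075 0.21222073]
scene black 167 [0.46946976 0.29053148 0.11980321] [0.45729369 0.27256162 0.0720537 ] [0.48112605 0.31349716 0.1635544 ]
[353.65601234  57.61939247]
side peg 32 0.43799634985730057 0.48706538763574114 yaw 9.190042551317415 y@.45 0.29248938181990625 z@.45 0.15937831341115766
side tab 42 [0.46988353 0.29178869 0.19415873] [0.46495751 0.28342286 0.15899729] [0.47433013 0.30820259 0.21349707]
side black 83 [0.4683915  0.28782585 0.12891645] [0.45640022 0.27339137 0.0745603 ] [0.47921847 0.31205431 0.17524896]
[241.77972368 100.29829496]
wrist peg 599 0.4315313877854894 0.48523366851408867 yaw 10.553063677087943 y@.45 0.29618872384145123 z@.45 0.1595603367722761
wrist tab 507 [0.46465328 0.30091492 0.20503765] [0.46028802 0.28806216 0.16882022] [0.46990525 0.30806517 0.21363607]
wrist black 975 [0.46337215 0.306765   0.13488472] [0.44050764 0.27383222 0.07015263] [0.48654735 0.32278908 0.18469109]
[324.73162457 251.94470579]
```

View pics/d3.png

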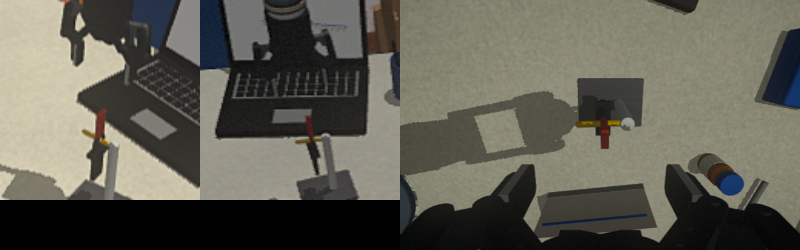

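The shutter hangs on the peg with its tab up (wrist part: (605,130)). Now across to the rack.

To row units: -0.593 m / 0.6 = -0.9883, -0.101 m / 0.6 = -0.1683, 0.088 rad / 1.5708 = 0.056.

Emit:
creep_tool([
  [-0.0767, -0.0133, 0, 0.0064, 1],
  [-0.1533, -0.0267, 0, 0.0127, 1],
  [-0.23, -0.04, 0, 0.0191, 1],
  [-0.3067, -0.0533, 0, 0.0255, 1],
  [-0.3833, -0.0667, 0, 0.0318, 1],
  [-0.46, -0.0783, 0, 0.0382, 1],
  [-0.5367, -0.0917, 0, 0.0446, 1],
  [-0.6133, -0.105, 0, 0.0509, 1],
  [-0.69, -0.1183, 0, 0.056, 1],
  [-0.7667, -0.1317, 0, 0.056, 1],
  [-0.8433, -0.145, 0, 0.056, 1],
  [-0.92, -0.1583, 0, 0.056, 1],
  [-0.9883, -0.1683, 0.0167, 0.056, 1],
  [-0.9883, -0.1683, 0.05, 0.056, 1],
  [-0.9883, -0.1683, 0.0833, 0.056, 1],
  [-0.9883, -0.1683, 0.0833, 0.056, 1],
  [-0.9883, -0.1683, 0.0833, 0.056, 1],
])

```text
t: 8.9
tcp_pos: [0.4718, -0.3042, 0.2432]
tool_rot: [0.672, 0.74, 0.0, -0.001]
force: [0.9, -0.1, -0.6]
finger_gap: 1.0
gripper_force: 0.0
```

```bash
cat > m3.py <<'E'
from h import *
s=status.sense();R=Ro.from_quat(s['tool_rot']).as_matrix();print(s['tcp_pos'],np.degrees(np.arctan2(R[1,1],R[0,1])))
for n in("scene","side","wrist"):
    c=snap(n);P=cloud(c);X=c['pixels'].astype(int);r,g,b=X[...,0],X[...,1],X[...,2]
    ok=(c['range_z']>0)&(abs(P[...,0]-.472)<.06)&(abs(P[...,1]+.305)<.11)
    T=P[ok&(r>1.5*g)&(g>1.2*b)&(r>70)&(P[...,2]>.1)&(P[...,2]<.2)]
    if len(T)<5: continue
    T=T[T[:,2]>np.percentile(T[:,2],95)-.004];print(n,len(T),T.mean(0).round(4),cv2.minAreaRect((T[:,:2]*1000).astype(np.float32)))
    B=P[ok&(b>1.5*r)&(abs(P[...,2]-.045)<.004)]; print(cv2.minAreaRect((B[:,:2]*1000).astype(np.float32)))
    save(c,n+'_m3')
E
python3 m3.py
```

```text
[ 0.47182316 -0.30416298  0.24322165] 5.504041913504386
scene 36 [ 0.4721 -0.3057  0.1487] ((471.9805603027344, -305.29205322265625), (9.49734115600586, 19.55567169189453), 0.32063883543014526)
((471.43212890625, -305.1790771484375), (85.06452178955078, 170.96005249023438), 5.934692859649658)
side 21 [ 0.4732 -0.3049  0.1502] ((473.3758850097656, -304.9059143066406), (6.104244232177734, 17.967586517333984), 7.129475116729736)
((472.8349914550781, -304.0980224609375), (78.01789855957031, 171.6147003173828), 5.56313943862915)
wrist 350 [ 0.4695 -0.3038  0.1499] ((469.4300842285156, -304.26788330078125), (7.210709571838379, 19.633827209472656), 5.618246555328369)
((469.4454345703125, -304.89849853515625), (79.42584991455078, 169.93075561523438), 5.47958517074585)
```

To row units: 0.115 m / 0.6 = 0.1917, 0.08 m / 0.6 = 0.1333.

Emit:
creep_tool([
  [0, -0.0025, 0.0667, 0, 1],
  [0, -0.0025, 0.1333, 0, 1],
  [0, -0.0025, 0.1917, 0, 1],
  [0, -0.0025, 0.1917, 0, 1],
  [0, -0.0025, 0.1917, 0, 0.4],
  [0, -0.0025, 0.1917, 0, 0.2],
  [0, -0.0025, 0.1917, 0, 0.1],
  [0, -0.0025, 0.1917, 0, 0],
  [0, -0.0025, 0.1917, 0, 0],
  [0, -0.0025, 0.1917, 0, 0],
  [0, -0.0025, 0.1917, 0, 0],
  [0, -0.0025, 0.1917, 0, 0],
  [0, -0.0025, 0.1917, 0, 0],
], clamp_n=40)

```text
t: 10.35
tcp_pos: [0.4709, -0.3051, 0.1303]
tool_rot: [0.672, 0.74, -0.0, 0.001]
force: [-1.6, 0.3, 5.7]
finger_gap: 0.088
gripper_force: 40.3
```

Emit:
creep_tool([
  [0, 0, -0.0333, 0, 0],
  [0, 0, -0.0667, 0, 0],
  [0, 0, -0.1333, 0, 0],
  [0, 0, -0.2, 0, 0],
  [0, 0, -0.25, 0, 0],
  [0, 0, -0.25, 0, 0],
  [0, 0, -0.25, 0, 0],
])

```text
t: 11.05
tcp_pos: [0.4707, -0.3046, 0.2796]
tool_rot: [0.672, 0.74, 0.0, 0.0]
force: [0.3, -0.6, -0.7]
finger_gap: 0.089
gripper_force: 39.5
```

```bash
python3 m3.py | head -1
```

```text
[ 0.47065315 -0.30458776  0.27955335] 5.49866606449447
```

To row units: 0.27 m / 0.6 = 0.45, 0.01 m / 0.6 = 0.0167, -0.199 rad / 1.5708 = -0.1267.

Emit:
creep_tool([
  [0.075, 0.0167, 0, -0.0318, 0],
  [0.15, 0.0333, 0, -0.0637, 0],
  [0.225, 0.05, 0, -0.0955, 0],
  [0.3, 0.075, 0, -0.1267, 0],
  [0.375, 0.0917, 0, -0.1267, 0],
  [0.45, 0.1133, 0, -0.1267, 0],
  [0.45, 0.1133, 0, -0.1267, 0],
  [0.45, 0.1133, 0, -0.1267, 0],
  [0.45, 0.1133, 0, -0.1267, 0],
])

```text
t: 12.1
tcp_pos: [0.5123, -0.0302, 0.2784]
tool_rot: [0.596, 0.803, -0.001, -0.001]
force: [0.0, -0.5, -1.8]
finger_gap: 0.086
gripper_force: 39.4
```

```bash
python3 - <<'E'
from h import *
s=status.sense();R=Ro.from_quat(s['tool_rot']).as_matrix();print(s['tcp_pos'],np.degrees(np.arctan2(R[1,1],R[0,1])))
c=snap('wrist');print(proj(c,[.506,.0417,.13]));np.savez('w.npz',**{k:np.array(v) for k,v in c.items()})
save(c,'w1')
E
```

```text
[ 0.51226915 -0.03022488  0.2784308 ] 16.868306549328626
[342.07986888 102.71068713]
```

View pics/w1.png

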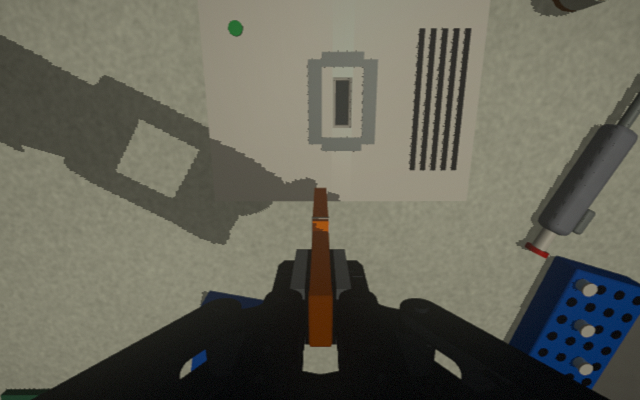

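The slot's dark mouth is at (342,102), where my estimate projects. The filter is seen edge-on at column 320, with its white line at (321,218).

```bash
python3 - <<'E'
from h import *
c={k:v for k,v in np.load('w.npz').items()}
s=status.sense();R=Ro.from_quat(s['tool_rot']).as_matrix();t=np.array(s['tcp_pos'])
X=c['pixels'].astype(int);sub=X[60:145,325:362].max(-1)
m=(sub<85).astype(np.uint8); print('dark levels',np.percentile(sub,[5,30,60,90]))
for th in(85,130):
    m=(sub<th).astype(np.uint8)
    k,l,st,ce=cv2.connectedComponentsWithStats(m);i=1+np.argmax(st[1:,4]);print(th,st[i])
    vv,uu=np.nonzero(l==i); W=np.array([onz(c,u+325,v+60,.13) for u,v in zip(uu,vv)])
    print('slot',cv2.minAreaRect((W[:,:2]*1000).astype(np.float32)),W.mean(0))
P=cloud(c);r,g,b=X[...,0],X[...,1],X[...,2]
o=(r>1.5*g)&(g>1.2*b)&(r>60);o[:185]=0;o[350:]=0;o[:,:300]=0;o[:,345:]=0
Q=(P-t)@R
for lo,hi in((-.02,.0),(.02,.04),(.048,.065),(.066,.09),(.09,.11),(.11,.117)):
    q=Q[o&(Q[...,2]>lo)&(Q[...,2]<hi)&(c['range_z']>0)]
    if len(q): print(lo,len(q),q.mean(0).round(4),q.min(0).round(4),q.max(0).round(4))
w=(X.min(-1)>100)&(abs(Q[...,0])<.03)&(abs(Q[...,1])<.008)&(Q[...,2]>.02)&(Q[...,2]<.12)
print('line',w.sum(),Q[w].mean(0) if w.any() else '', 'minz',Q[o][:,2].max())
sl=np.array([.506,.0417,.13]);print(R.T@(sl-t))
E
```

```text
dark levels [ 61. 109. 154. 156.]
85 [ 10  20  14  45 568]
slot ((505.7443542480469, 41.86869812011719), (9.403061866760254, 31.22637939453125), 16.009666442871094) [0.50566737 0.04203744 0.13      ]
130 [  8  17  19  51 867]
slot ((505.9949951171875, 41.87144470214844), (13.043004989624023, 35.65541458129883), 18.2901554107666) [0.50585037 0.04273109 0.13      ]
-0.02 1517 [ 0.0049 -0.0009 -0.0162] [-0.0091 -0.0047 -0.02  ] [ 0.0119  0.0031 -0.    ]
0.02 283 [ 0.0116 -0.001   0.031 ] [ 0.0105 -0.0045  0.0202] [0.0166 0.0025 0.04  ]
0.048 121 [ 0.0162 -0.001   0.0565] [ 0.0158 -0.0044  0.0484] [0.0166 0.0022 0.0649]
0.066 132 [ 0.0163 -0.0013  0.0772] [ 0.0158 -0.0048  0.066 ] [0.0167 0.0024 0.0898]
0.09 66 [ 0.0163 -0.0012  0.0982] [ 0.0158 -0.0045  0.0901] [0.0168 0.0022 0.107 ]
line 12 [0.01433903 0.00341848 0.04445533] minz 0.10700227539541106
[0.07104578 0.01502798 0.14862184]
```

To row units: 0.0698 m / 0.6 = 0.1163, 0.0155 m / 0.6 = 0.0258.

Emit:
creep_tool([
  [0.0583, 0.0125, 0, 0, 0],
  [0.1163, 0.0258, 0, 0, 0],
  [0.1163, 0.0258, 0.0167, 0, 0],
  [0.1163, 0.0258, 0.0433, 0, 0],
  [0.1163, 0.0258, 0.0433, 0, 0],
  [0.1163, 0.0258, 0.0433, 0, 0],
  [0.1163, 0.0258, 0.0433, 0, 0],
])

```text
t: 12.85
tcp_pos: [0.5077, 0.0407, 0.2537]
tool_rot: [0.596, 0.803, 0.0, 0.0]
force: [-0.7, -0.3, -0.1]
finger_gap: 0.087
gripper_force: 39.4
```

```bash
python3 - <<'E'
from h import *
s=status.sense();R=Ro.from_quat(s['tool_rot']).as_matrix();t=np.array(s['tcp_pos']);print(s['tcp_pos'],s['force'])
A=[]
for n in("scene","side","wrist"):
    c=snap(n);p=proj(c,[.506,.042,.14]).astype(int)
    A.append(cv2.resize(c['pixels'][max(p[1]-30,0):p[1]+30,p[0]-30:p[0]+30] if n!='wrist' else c['pixels'][p[1]-100:p[1]+60,p[0]-80:p[0]+80],(260,260),interpolation=cv2.INTER_CUBIC))
cv2.imwrite('pics/e1.png',np.hstack(A)[...,::-1])
E
```

```text
[0.50769652 0.04068404 0.25372221] [-0.65872681 -0.28576848 -0.11611235]
```

View pics/e1.png

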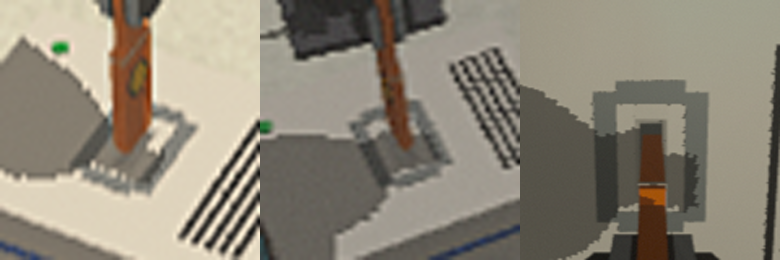

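In the wrist part the filter's end (651,140) lies over the dark mouth (640–665), so it is aligned. Entering gently.

To row units: 0.016 m / 0.6 = 0.0267, -0.0005 m / 0.6 = -0.0008.

Emit:
creep_tool([
  [0, -0.0008, 0.0067, 0, 0],
  [0, -0.0008, 0.0133, 0, 0],
  [0, -0.0008, 0.02, 0, 0],
  [0, -0.0008, 0.0267, 0, 0],
  [0, -0.0008, 0.0267, 0, 0],
  [0, -0.0008, 0.0267, 0, 0],
])

```text
t: 13.6
tcp_pos: [0.5066, 0.0417, 0.2371]
tool_rot: [0.595, 0.803, -0.0, -0.0]
force: [-0.2, 0.6, -0.7]
finger_gap: 0.087
gripper_force: 39.4
```

```bash
python3 -c "
from h import *
for i in range(4): print(status.sense()['force'].round(2) if i==0 else '',status.sense()['tcp_pos']);snap('wrist')"
```

```text
[-0.19  0.56 -0.66] [0.50661897 0.04172108 0.23709907]
 [0.50672067 0.04170575 0.23726731]
 [0.50676316 0.04168584 0.23736913]
 [0.5067943  0.04168771 0.23744553]
```

Emit:
creep_tool([
  [0, 0, 0.01, 0, 0],
  [0, 0, 0.02, 0, 0],
  [0, 0, 0.0333, 0, 0],
  [0, 0, 0.0333, 0, 0],
  [0, 0, 0.0333, 0, 0],
])

```text
t: 14.3
tcp_pos: [0.5064, 0.0417, 0.2168]
tool_rot: [0.596, 0.803, -0.0, -0.001]
force: [0.4, 0.4, -0.4]
finger_gap: 0.089
gripper_force: 39.4
```

```bash
python3 -c "
from h import *
for i in range(3): print(status.sense()['force'].round(2),status.sense()['ft_torque'].round(2),status.sense()['tcp_pos']);snap('wrist')"
```

```text
[ 0.44  0.42 -0.4 ] [-0.07  0.   -0.07] [0.50640797 0.04168038 0.21683093]
[ 0.52  0.18 -0.9 ] [ 0.06  0.01 -0.01] [0.50654353 0.04167495 0.21710572]
[-0.13  0.13 -0.22] [-0.02 -0.01  0.08] [0.50666413 0.04166002 0.21729428]
```

Free of contact. Down to just above the line, then measure.

To row units: 0.037 m / 0.6 = 0.0617, 0.03 m / 0.6 = 0.05.

Emit:
creep_tool([
  [0, 0, 0.0167, 0, 0],
  [0, 0, 0.0333, 0, 0],
  [0, 0, 0.05, 0, 0],
  [0, 0, 0.0617, 0, 0],
  [0, 0, 0.0617, 0, 0],
  [0, 0, 0.0617, 0, 0],
  [0, 0, 0.0617, 0, 0],
])

```text
t: 15.15
tcp_pos: [0.5068, 0.0416, 0.1805]
tool_rot: [0.595, 0.803, 0.0, 0.0]
force: [0.6, 0.8, -0.1]
finger_gap: 0.085
gripper_force: 39.4
```

```bash
cat > f.py <<'E'
from h import *
z=[]
for n in('wrist','wrist','wrist','scene','side'):
    s=status.sense();R=Ro.from_quat(s['tool_rot']).as_matrix();t=np.array(s['tcp_pos']);z.append(t[2])
    c=snap(n);P=cloud(c);X=c['pixels'].astype(int)
    near=(c['range_z']>0)&(np.hypot(P[...,0]-.506,P[...,1]-.042)<.02)
    r,g,b=X[...,0],X[...,1],X[...,2];o=near&(r>1.5*g)&(g>1.2*b)&(r>60)
    top=P[(c['range_z']>0)&(np.hypot(P[...,0]-.506,P[...,1]-.042)<.07)&(abs(P[...,2]-.13)<.005)][:,2]
    u0,u1=(np.nonzero(o)[1].min(),np.nonzero(o)[1].max())
    w=near&(X.min(-1)>100)&(P[...,2]>.1315)
    w[:,:u0]=0;w[:,u1+1:]=0
    print(n,s['force'].round(2),t.round(4),'top',np.median(top).round(4),'line',w.sum(),P[w].mean(0).round(4) if w.any() else '','orange z',np.percentile(P[o][:,2],[1,99]).round(4))
    p=proj(c,[.506,.042,.14]).astype(int)
    if n!='side': cv2.imwrite('pics/f_%s.png'%n,cv2.resize(c['pixels'][max(p[1]-60,0):p[1]+40,p[0]-60:p[0]+60],(600,500),interpolation=cv2.INTER_CUBIC)[...,::-1])
print(np.mean(z))
E
python3 f.py
```

```text
wrist [ 0.62  0.76 -0.07] [0.5068 0.0416 0.1805] top 0.1301 line 4 [0.5015 0.0566 0.1363] orange z [0.1311 0.2011]
wrist [-0.3  -0.32  0.12] [0.5068 0.0416 0.1806] top 0.1301 line 8 [0.5021 0.0569 0.1368] orange z [0.1305 0.2013]
wrist [ 0.09 -0.2  -1.17] [0.5068 0.0417 0.1806] top 0.1301 line 9 [0.5026 0.0568 0.1361] orange z [0.1302 0.2014]
scene [-0.29 -0.2  -0.87] [0.5068 0.0416 0.1806] top 0.129 line 12 [0.5178 0.0324 0.176 ] orange z [0.1271 0.2015]
side [-0.67  0.47 -1.11] [0.5068 0.0416 0.1807] top 0.1302 line 2 [0.5126 0.0398 0.1848] orange z [0.129  0.2221]
0.18059717896647123
```

View pics/f_wrist.png

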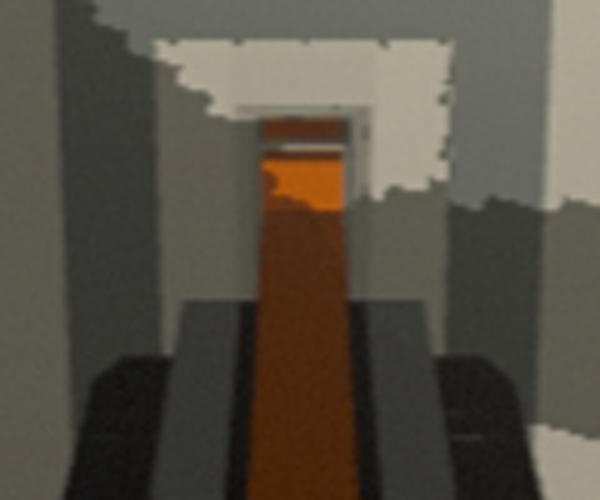

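The white line (310,148) is still a few mm above the mouth, with the filter centred between the slot's sides. The line and the filter's top both give about 6 mm to go.

To row units: 0.006 m / 0.6 = 0.01, 0.004 m / 0.6 = 0.0067.

Emit:
creep_tool([
  [0, 0, 0.0033, 0, 0],
  [0, 0, 0.0067, 0, 0],
  [0, 0, 0.01, 0, 0],
  [0, 0, 0.01, 0, 0],
  [0, 0, 0.01, 0, 0],
  [0, 0, 0.01, 0, 0],
  [0, 0, 0.01, 0, 0],
  [0, 0, 0.01, 0, 0],
])

```text
t: 16.2
tcp_pos: [0.5067, 0.0416, 0.1744]
tool_rot: [0.595, 0.803, 0.0, 0.0]
force: [-0.5, 0.6, -0.3]
finger_gap: 0.089
gripper_force: 39.4
```

```bash
python3 f.py
```

```text
wrist [-0.51  0.58 -0.34] [0.5067 0.0416 0.1744] top 0.1301 line 0  orange z [0.1332 0.1952]
wrist [-0.48 -0.67 -0.19] [0.5067 0.0417 0.1744] top 0.1301 line 0  orange z [0.1332 0.1951]
wrist [ 0.15 -0.21 -0.28] [0.5067 0.0417 0.1744] top 0.1301 line 0  orange z [0.1333 0.1952]
scene [-0.29  0.32 -0.8 ] [0.5067 0.0417 0.1743] top 0.1289 line 6 [0.5171 0.032  0.1767] orange z [0.128  0.1956]
side [-0.26  0.99 -0.38] [0.5067 0.0417 0.1744] top 0.1303 line 2 [0.5079 0.025  0.2291] orange z [0.1313 0.2063]
0.17435959945860668
```

View pics/f_wrist.png

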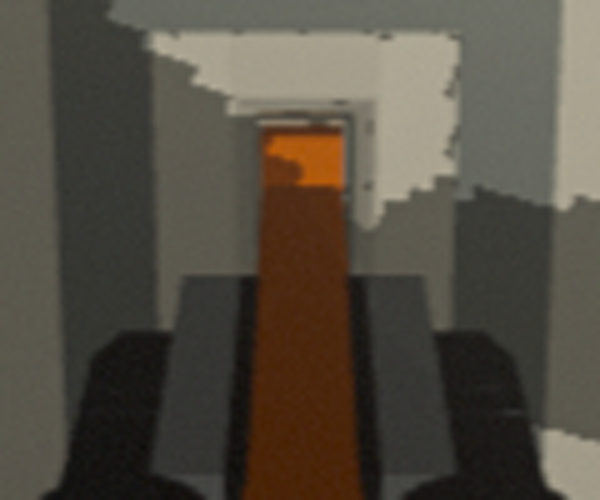

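The line (305,122) is at the mouth, the filter's top at 0.195 puts the line at 0.130, and there are no side forces. Handing in.

```bash
python3 -c "
from station import manip, status, snapshot
print(manip.sign_off())"
```

```text
the job is handed in; nothing more can be done
None
```

The shutter hangs released on the stand's peg, and the gripper holds the orange filter upright in the slot with its white line within about 1 mm of the photometer's top face and no measurable side force; I handed the job in at about 16 s, and no verdict was returned.

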